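# Click the filter cartridge into its sprung holder

### The job

Take the round filter cartridge with the waist, put it foot first into the flared mouth of the metal holder on the bench and push it straight down, past the sprung side ball, until the ball clicks into its waist and it stands upright and fully home; then let go. Leave the square cartridge standing where it is.

Things in the scene. Friction and masses are not known exactly. Their poses are not given: they have to be found in the camera images.
- cartridge_center (a point): Round cartridge, loose, upright, 132 mm tall, 60 g. Point: on its axis, 66 mm above the foot; z up. From the foot: nose cone 28 to 35 mm wide (8 mm high), grey body 35 mm wide, waist 25 mm wide (middle 22 mm up), body, and from 82 to 132 mm a black round cap 40 mm wide with a flat top. Grip the cap (middle 41 mm above the point): only it stays clear of the holder. Any turn about its axis will do.
- holder: Fixed bare steel cup on a foot plate. Origin: cup axis at bench level, z up. Bore 40 mm wide from its floor (8 mm above the bench) to 66 mm, then a mouth flaring to 68 mm at the rim (84 mm up; outside 76 mm). Ball housing on its -y side to 57 mm from the axis, 42 mm high. Cartridge home: foot on the bore's floor, its centre point 74 mm, cap underside 90 mm and top 140 mm above the bench.
- ball (a joint): Sprung steel ball, 18 mm wide, in the bore's -y side, centre 30 mm above the bench. Value in m: 0 = out (7 mm into the bore), grows as it is pressed back, to 0.009. A cartridge let go in the mouth slides down and rests on it, about 23 mm short of home, about upright. From there push down, gripped or on the top, with 8 to 20 N; the ball springs back into the waist as it gets home.
- square_center (a point): Bystander: square cartridge, loose, same materials and height (132 mm), 36 mm square body and 40 mm square cap, no waist. The point is on its axis, half-way up, z up. To be left alone.
Mind the look-alikes: they are no part of the job. Leave any blue or pink look-alike of the part that bears cartridge_center alone.

How it is judged:
At the end, for the whole second after the job is handed in: The round cartridge stands upright (within 10 degrees) in the holder's bore (centre within 12 mm of the axis), fully home (within 4 mm of the bore's floor), with the ball sprung out into its waist (pressed back less than 3 mm) (z of cartridge_center in the frame of holder between 0.069 and 0.078 m and horizontal distance between cartridge_center and holder below 0.012 m and angle between cartridge_center's own z axis and vertical below 0.17 rad and value of joint ball below 0.003 m); the robot touches nothing.
It fails at once if the square cartridge is shifted by more than 30 mm or tipped (distance of square_center from where it was at the start of the episode above 0.03 m or angle between square_center's own z axis and vertical above 0.3 rad).
It also fails if it takes over 40 s, if anything falls off the work surface, if the arm or the gripper's body presses on something with over 40 N, if the wrist force passes 120 N, or if a joint passes its speed limit or range.

### The arm

A 7-joint arm with a two-finger parallel gripper is mounted at the origin on a cart in front of the work surface, level with it; the furniture and walls round the work are solid. World frame = base frame: x ahead of the robot, y to its left, z up, the work surface at z = 0. Lengths are in m, angles in rad, forces in N, time in s.
With the tool pointing down it reaches from about 0.4 to 0.85 m from the base axis. Payload 10.4 kg.
Tool frame: the origin (TCP) lies at the very end of the fingers, on their centre line; the grasp point (between the pads) lies manip.hold_point_z behind it (manip.hold_point_z is the distance from the TCP to the grasp point, in m); z points along the fingers, y is the direction in which the jaws open and shut (so a half turn about z gives the same grasp; the last joint's range is limited). The gripper opens to 85 mm and grips with 20 to 120 N. Pads are 22 mm wide; open, the fingers measure 114 mm over their backs; the gripper's body (76 mm by 85 mm) begins 54 mm behind the grasp point. The pads swing forward as they close: fully open they stand 13 mm farther back than shut.
Start: joints at [-0.023, 0.332, -0.065, 1.46, 0.022, 1.35, -0.088], TCP at [0.625, 0, 0.231] pointing down, gripper open.
Joint ranges: [-2.6, 2.6], [-0.5, 2.12], [-1.47, 1.34], [0.16, 2.42], [-1.27, 4.41], [0.06, 2.06], [-2.6, 2.6]. Speed limits (rad/s): [2.22, 2.22, 2.79, 2.79, 3.14, 3.14, 3.14].

### API

Orientations are given as a unit quaternion [x, y, z, w].
In Python, from workcell import manip gives the robot as it stands.
- The arm moves only by the tool jog_arm, never from a script. Its arguments are lists of equal length, an entry for each row: "translation": the shift along the world's x, y, z in mm, a list of three; "turn": the turn about the world's z in degrees. In form: {"translation": [[x, y, z], ...], "turn": [turn, ...]}. A call has 1 to 12 rows; each row is the pose to reach, as a shift and turn from the pose measured when the call began; what a row does not reach only later rows make up. A row lasts 1/12 s, in which the tool goes at most 41.7 mm and 7.16 degrees, less where a joint would pass 70% of its speed; a pose out of reach is approached as far as the arm can. A call with a gripper value outside its range is refused whole. "grip" is the finger opening in mm, from 0 to 85.4, set as the call begins (left out, the last holds). The fingers move at their own pace and stop on an object; "grip_force" is the grip in N (left out, the last holds). Time passes only in rows, so rows that repeat a pose let the fingers close. It gives the time, the measured TCP pose, the force and the opening at its end, in the units of the state.
- manip.get_obs(): the state, without advancing time (a new reading comes with each control period).
- manip.camera(name): name is "scene" or "side" or "wrist"; returns a dict with "frame" (480x640x3 uint8, red, green, blue), "mtx" (3x3 intrinsics, pixels), "k1" (the pictures are not rectified: a ray, as slopes to the right and down, at radius r is drawn at 1 + k1 r^2 times it, then the intrinsics apply), "pose" (4x4, takes a point from camera to world coordinates). Camera axes: x right, y down, z forward; pixel columns grow to the right and rows downward; lengths in m; the calibration is good to about 2 mm. A picture is of the moment at which its call begins. There is no depth.
- manip.hand_in(): hands the job in, once; it reports no verdict.
Trained networks look in a picture, given as the dict that the camera call returned (one of the last four; its "shot" number tells which), for a name from the list of things; names that differ only in an ending like _2 or _b are one class to them, and where a whole thing is asked for, a point or a joint stands for the part that bears it (a point fixed in the world has none). Each returns a list of dicts, best first, with "confidence" (0 to 1); they miss things now and then, are a little off and sometimes report something else, mostly with a low value. They report only what shows in the picture. A call takes as long as a camera call. They do not tell look-alikes from the thing itself.
- manip.outline_of(picture, label): "mask" (480x640 bool, what is visible of it) and "extent" ([left, top, right, bottom] in pixels, round what is visible of it).
- manip.pinpoint(picture, label): "at" ([column, row] in pixels: a listed point, or the origin of a listed thing).
The state is a dict: "clock": time; "joint_pos": joint angles; "joint_velocities": joint speeds; "tau": joint torques, N m; "position": TCP position; "ee_rot": TCP orientation; "ft_force": force on the tool from outside, world axes, zero at the start; "torque": the same for the moment, N m; "grip_width": opening from 0.0 (shut) to 1.0 (fully open).
Only numpy, scipy, OpenCV 4.12 (cv2) and the standard library are available. Lean on these libraries where they do the work, as an engineer would, in place of code of your own. Each camera call takes 0.05 s, during which the arm holds its last target. There are 200 camera calls.

## Working session

There is one attempt and no reset: what is moved stays moved. The work goes in short steps, Python scripts to look and compute and a tool call to move; the robot and the scene stay as the last step left them, time stands still between calls to the robot, and variables do not carry over. Pictures are saved under pics/ and viewed, about 8 in all and at most 12, crops included, and the job is handed in when it is done.

Besides the shell and the picture viewer there is one more tool, called after ">>>" by a JSON object that holds its "name" and its "arguments". jog_arm: Moves the arm, as the interface text tells. Its arguments: {"type":"object","properties":{"translation":{"type":"array"},"turn":{"type":"array"},"grip":{"type":"number"},"grip_force":{"type":"number"}},"required":["translation","turn"]}

```bash
mkdir -p pics; cat > h.py <<'E'
import numpy as np, cv2
from workcell import manip
def snap(n):
    return manip.camera(n)
def ray(c,px):
    K=np.array(c["mtx"]);d=np.array([(px[0]-K[0,2])/K[0,0],(px[1]-K[1,2])/K[1,1]])
    u=d.copy()
    for _ in range(20): u=d/(1+c["k1"]*(u@u))
    P=np.array(c["pose"]);return P[:3,3],P[:3,:3]@np.r_[u,1]
def onz(c,px,z):
    o,d=ray(c,px);return o+d*(z-o[2])/d[2]
def proj(c,p):
    P=np.array(c["pose"]);q=P[:3,:3].T@(np.array(p)-P[:3,3]);u=q[:2]/q[2];u=u*(1+c["k1"]*(u@u));K=np.array(c["mtx"])
    return np.array([K[0,0]*u[0]+K[0,2],K[1,1]*u[1]+K[1,2]])
def tri(rs):
    A=0;b=0
    for o,d in rs:
        d=d/np.linalg.norm(d);M=np.eye(3)-np.outer(d,d);A=A+M;b=b+M@o
    return np.linalg.solve(A,b)
def save(c,name):
    cv2.imwrite("pics/"+name,c["frame"][:,:,::-1])
E
python3 - <<'E'
from h import *
np.set_printoptions(precision=3,suppress=True)
print(manip.hold_point_z, manip.get_obs()["clock"])
for n in ["scene","side","wrist"]:
    c=snap(n);save(c,n+".png");print(n,np.array(c["pose"])[:3,3])
    for l,z in [("cartridge_center",.066),("holder",0),("square_center",.066)]:
        for r in manip.pinpoint(c,l): print(l,np.array(r["at"]),round(r["confidence"],2),onz(c,r["at"],z))
E
```

```text
0.0187 0.0
scene [0.016 0.277 0.636]
cartridge_center [279.6 247.8] 0.69 [0.567 0.101 0.066]
cartridge_center [413.7 211.8] 0.63 [ 0.557 -0.159  0.066]
cartridge_center [260.1 280.5] 0.59 [0.511 0.155 0.066]
holder [337.6 254.6] 0.94 [ 0.571 -0.012  0.   ]
square_center [228.4 231.1] 0.94 [0.642 0.169 0.066]
side [0.345 0.58  0.629]
cartridge_center [298.5 282.9] 0.67 [0.575 0.094 0.066]
cartridge_center [323.9 319.8] 0.57 [0.511 0.151 0.066]
cartridge_center [355.2 195.8] 0.57 [ 0.559 -0.161  0.066]
holder [320.7 263.7] 0.63 [ 0.582 -0.023  0.   ]
square_center [322.  324.6] 0.64 [0.51  0.161 0.066]
square_center [240.  305.1] 0.55 [0.643 0.167 0.066]
wrist [0.625 0.081 0.373]
cartridge_center [260.7 361.8] 0.89 [ 0.556 -0.161  0.066]
cartridge_center [183.   24.7] 0.88 [0.513 0.162 0.066]
cartridge_center [270.2 108.1] 0.84 [0.58  0.099 0.066]
holder [285.9 220.4] 0.76 [ 0.582 -0.017  0.   ]
```

View pics/scene.png

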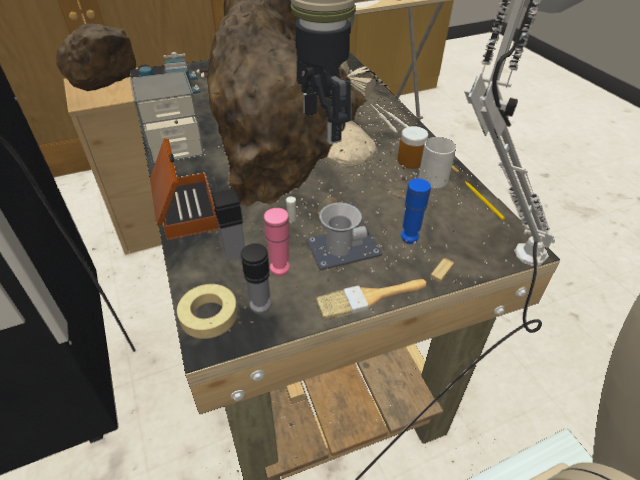

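View pics/side.png

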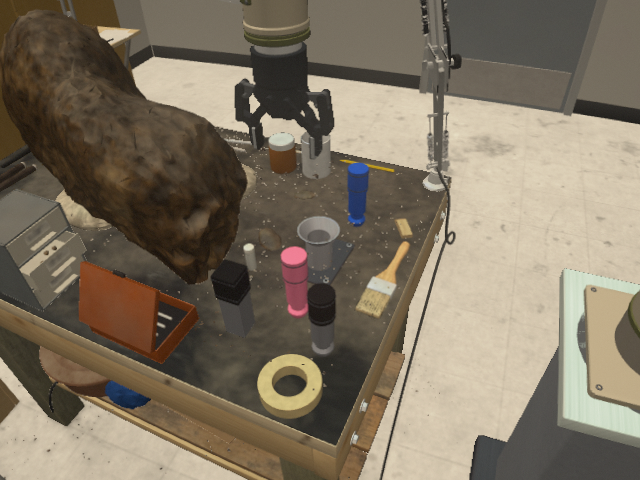

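Scene view candidates are pink (280,248), blue (414,212), grey with black round cap (258,280), and square grey with black cap (229,230). By the description I choose the one at (258,280), at about (0.511, 0.155). The holder is at (340,235). A large rock stands behind, beyond the square cartridge. Next I refine the positions and check a close crop.

```bash
python3 - <<'E'
from h import *
np.set_printoptions(precision=4,suppress=True)
cs={n:snap(n) for n in ["scene","side","wrist"]}
near={"scene":(260,280),"side":(323,320),"wrist":(183,25)}
rs=[];hr=[]
for n,c in cs.items():
    best=min(manip.pinpoint(c,"cartridge_center"),key=lambda r:np.hypot(*(np.array(r["at"])-near[n])))
    rs.append(ray(c,best["at"]))
    h=manip.pinpoint(c,"holder")
    if h: hr.append(ray(c,h[0]["at"]))
print("cart",tri(rs),"holder",tri(hr))
# overlay projected model circles
def circ(c,im,x,y,z,r,col):
    p=np.array([proj(c,(x+r*np.cos(a),y+r*np.sin(a),z)) for a in np.linspace(0,6.283,60)])
    cv2.polylines(im,[np.round(p*16).astype(int)],True,col,1,cv2.LINE_AA,4)
p=tri(rs);h=tri(hr)
out=[]
for n,ctr in [("scene",None),("side",None),("wrist",None)]:
    c=cs[n];im=c["frame"][:,:,::-1].copy()
    big=cv2.resize(im,None,fx=3,fy=3,interpolation=cv2.INTER_CUBIC)
    def C(x,y,z,r,col):
        q=np.array([proj(c,(x+r*np.cos(a),y+r*np.sin(a),z))*3+1 for a in np.linspace(0,6.283,60)]);cv2.polylines(big,[q.astype(int)],True,col,1)
    for z,r in [(.132,.02),(.082,.02),(0,.014)]: C(p[0],p[1],z,r,(0,255,0))
    for z,r in [(.084,.034),(.066,.02)]: C(h[0],h[1],z,r,(0,255,255))
    for q in [(p[0],p[1],.08),(h[0],h[1],.06)]:
        u,v=(proj(c,q)*3).astype(int);u=np.clip(u,130,1790);v=np.clip(v,150,1290)
        out.append(big[v-150:v+150,u-130:u+130])
cv2.imwrite("pics/crop1.png",np.vstack([np.hstack(out[0::2]),np.hstack(out[1::2])]))
E
```

```text
cart [0.5116 0.1569 0.0694] holder [ 0.5829 -0.0189 -0.0003]
```

View pics/crop1.png

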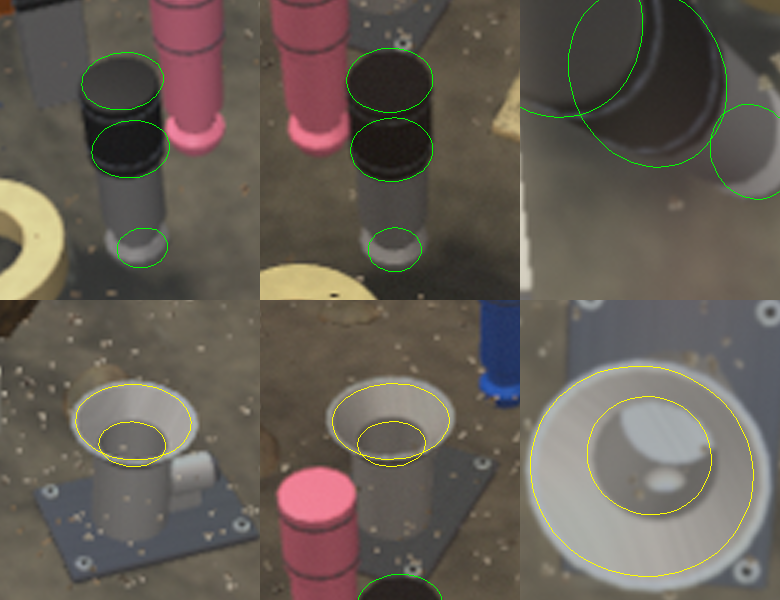

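The crop shows a round black cap on a grey body at the projected circles. It is the only such part besides the coloured ones. Holder and cartridge overlays agree to about 2 mm.

>>> {"name": "jog_arm", "arguments": {"translation": [[-30,40,0],[-60,80,0],[-90,120,0],[-113,157,0],[-113,157,0],[-113,157,0],[-113,157,0]], "turn": [0,0,0,0,0,0,0], "grip": 85}}

```text
clock: 1.63
position: [0.5113, 0.1587, 0.2318]
ee_rot: [0.706, 0.708, 0.0, 0.0]
ft_force: [0.3, 0.4, 0.1]
grip_width: 0.995
```

```bash
cat > o.py <<'E'
from h import *
import sys
np.set_printoptions(precision=4,suppress=True)
o=manip.get_obs();from scipy.spatial.transform import Rotation as R
print(o["clock"],np.array(o["position"]),"F",np.array(o["ft_force"]),o["grip_width"]);print(R.from_quat(o["ee_rot"]).as_matrix())
near=np.array([float(a) for a in sys.argv[2:5]])
cs={n:snap(n) for n in ["scene","side","wrist"]};rs=[]
ims=[]
for n,c in cs.items():
    L=manip.pinpoint(c,"cartridge_center")
    q=proj(c,near)
    if L:
        b=min(L,key=lambda r:np.hypot(*(np.array(r["at"])-q)));print(n,np.array(b["at"]),q,round(b["confidence"],2))
        if np.hypot(*(np.array(b["at"])-q))<25: rs.append(ray(c,b["at"]))
    big=cv2.resize(c["frame"][:,:,::-1].copy(),None,fx=3,fy=3,interpolation=cv2.INTER_CUBIC)
    for z,r in [(.066,.02),(.016,.02),(-.066,.014)]:
        p=np.array([proj(c,near+[r*np.cos(a),r*np.sin(a),z])*3+1 for a in np.linspace(0,6.283,60)]);cv2.polylines(big,[p.astype(int)],True,(0,255,0),1)
    u,v=(q*3).astype(int);u=np.clip(u,130,1790);v=np.clip(v,200,1240)
    ims.append(big[v-200:v+200,u-130:u+130] if n!="wrist" else cv2.resize(c["frame"][:,:,::-1],(533,400)))
if len(rs)>1: print("tri",tri(rs))
cv2.imwrite("pics/"+sys.argv[1],cv2.resize(np.hstack(ims),(800,304)) if 0 else np.hstack([np.hstack(ims[:2]),cv2.resize(cs["wrist"]["frame"][:,:,::-1],(280,400))]) if 0 else np.vstack([np.hstack(ims[:2]),cv2.resize(cs["wrist"]["frame"][:,:,::-1],(520,390))[:200 if 0 else 390]])[:790])
E
sed -i '$d' o.py; echo 'cv2.imwrite("pics/"+sys.argv[1],np.hstack([cv2.resize(np.hstack(ims[:2]),(390,300)),cv2.resize(cs["wrist"]["frame"][:,:,::-1],(400,300))]))' >> o.py
python3 o.py a2.png .5116 .1569 .066
```

```text
1.6333 [0.5113 0.1587 0.2318] F [0.3145 0.3701 0.0865] 0.9950832708209434
[[-0.0035  1.      0.0008]
 [ 1.      0.0035  0.0003]
 [ 0.0003  0.0008 -1.    ]]
scene [277.6 245.3] [258.7485 280.4068] 0.58
side [322. 323.] [322.1407 322.3534] 0.98
wrist [321.2 217.4] [321.9494 219.4104] 0.94
tri [0.5109 0.1593 0.0675]
```

View pics/a2.png

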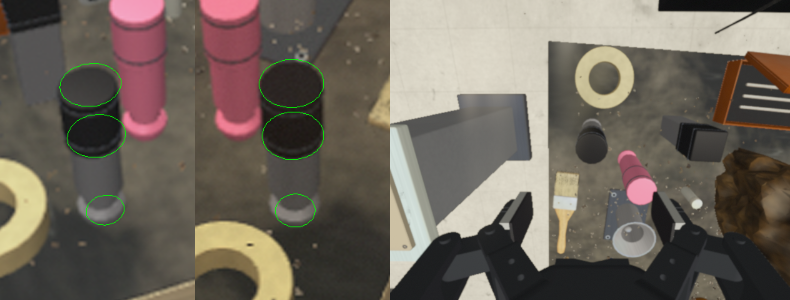

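>>> {"name": "jog_arm", "arguments": {"translation": [[0,0,-35],[0,0,-70],[0,0,-105],[0,0,-130],[0,0,-140],[0,0,-140],[0,0,-140]], "turn": [0,0,0,0,0,0,0]}}

```text
clock: 2.52
position: [0.5132, 0.1559, 0.092]
ee_rot: [0.708, 0.706, 0.0, 0.0]
ft_force: [0.0, 0.4, -0.2]
grip_width: 0.995
```

>>> {"name": "jog_arm", "arguments": {"translation": [[0,0,0],[0,0,0],[0,0,0],[0,0,0],[0,0,0],[0,0,0],[0,0,0],[0,0,0],[0,0,0],[0,0,0]], "turn": [0,0,0,0,0,0,0,0,0,0], "grip": 30, "grip_force": 60}}

```text
clock: 3.35
position: [0.5136, 0.1562, 0.0932]
ee_rot: [0.708, 0.706, 0.001, 0.0]
ft_force: [-2.0, -0.6, 6.8]
grip_width: 0.455
```

>>> {"name": "jog_arm", "arguments": {"translation": [[0,0,25],[0,0,60],[0,0,95],[0,0,130],[0,0,150],[0,0,150],[15,-35,150],[30,-70,150],[45,-105,150],[60,-140,150],[69,-174,150],[69,-174,150]], "turn": [0,0,0,0,0,0,0,0,0,0,0,0]}}

```text
clock: 4.35
position: [0.5833, -0.0268, 0.2424]
ee_rot: [0.711, 0.703, -0.001, 0.002]
ft_force: [-0.5, -1.6, -0.6]
grip_width: 0.453
```

>>> {"name": "jog_arm", "arguments": {"translation": [[0,0,0],[0,0,0],[0,0,0],[0,0,0]], "turn": [0,0,0,0]}}

```text
clock: 4.68
position: [0.5831, -0.0254, 0.2424]
ee_rot: [0.711, 0.703, -0.001, 0.001]
ft_force: [-0.0, 0.7, -1.2]
grip_width: 0.453
```

```bash
cat > o2.py <<'E'
from h import *
import sys
np.set_printoptions(precision=4,suppress=True)
o=manip.get_obs();t=np.array(o["position"]);print(o["clock"],t,"F",np.array(o["ft_force"]),o["grip_width"],np.array(o["ee_rot"]))
near=np.array([float(a) for a in sys.argv[2:5]]);h=np.array([.5829,-.0189,0])
cs={n:snap(n) for n in ["scene","side","wrist"]};rs=[];hr=[];ims=[]
for n,c in cs.items():
    for l,q,R,z in [("cartridge_center",proj(c,near),rs,near[2]),("holder",proj(c,h),hr,0)]:
        for b in manip.pinpoint(c,l):
            if np.hypot(*(np.array(b["at"])-q))<30: print(n,l,np.array(b["at"]),q,round(b["confidence"],2),onz(c,b["at"],z));R.append(ray(c,b["at"]));break
    big=cv2.resize(c["frame"][:,:,::-1].copy(),None,fx=3,fy=3,interpolation=cv2.INTER_CUBIC)
    def C(p0,r,col):
        p=np.array([proj(c,p0+np.array([r*np.cos(a),r*np.sin(a),0]))*3+1 for a in np.linspace(0,6.283,60)]);cv2.polylines(big,[p.astype(int)],True,col,1)
    for z,r in [(.066,.02),(.016,.02),(-.066,.014)]: C(near+[0,0,z],r,(0,255,0))
    C(h+[0,0,.084],.038,(0,255,255));C(h+[0,0,.066],.02,(0,255,255))
    u,v=(proj(c,(near+h)/2+[0,0,.03])*3).astype(int);u=np.clip(u,130,1790);v=np.clip(v,250,1190)
    ims.append(big[v-250:v+250,u-130:u+130])
for R in (rs,hr):
    if len(R)>1: print("tri",tri(R))
cv2.imwrite("pics/"+sys.argv[1],np.hstack(ims))
E
python3 o2.py a3.png .5825 -.018 .215
```

```text
4.6833 [ 0.5831 -0.0254  0.2424] F [-0.0258  0.7319 -1.1838] 0.452567664974191 [ 0.7107  0.7035 -0.0007  0.0013]
scene cartridge_center [347.7 152.7] [342.4683 153.2755] 0.67 [ 0.5807 -0.0263  0.215 ]
scene holder [335.8 252.5] [338.1651 249.3409] 0.71 [ 0.5771 -0.0112  0.    ]
side cartridge_center [319.7 162.7] [316.3311 167.1237] 0.73 [ 0.582  -0.0317  0.215 ]
side holder [321.  260.9] [319.3536 264.8788] 0.87 [ 0.5837 -0.0299  0.    ]
wrist holder [324.9 198.1] [322.3988 197.1575] 0.8 [ 0.5858 -0.02    0.    ]
tri [ 0.5794 -0.0259  0.2175]
tri [ 0.5824 -0.0188  0.0015]
```

View pics/a3.png

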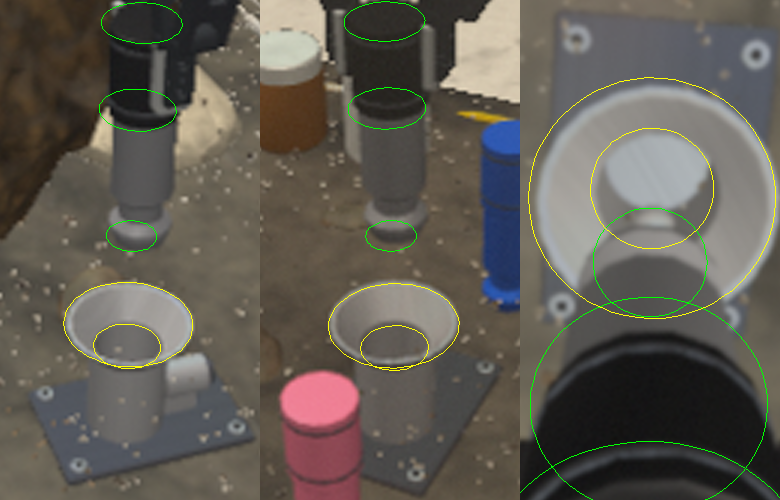

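The waisted cartridge hangs upright in the gripper, about 7 mm to the -y side of the holder axis. The foot shows at scene crop (138,225) and the mouth at (128,325). I correct y and lower into the mouth.

>>> {"name": "jog_arm", "arguments": {"translation": [[0,7,0],[0,7,0],[0,7,-25],[0,7,-50],[0,7,-65],[0,7,-65],[0,7,-65]], "turn": [0,0,0,0,0,0,0]}}

```text
clock: 5.72
position: [0.583, -0.0195, 0.1773]
ee_rot: [0.711, 0.703, -0.001, 0.001]
ft_force: [0.2, -0.2, 0.9]
grip_width: 0.454
```

```bash
python3 o2.py a4.png .583 -.0185 .150
```

```text
5.7167 [ 0.583  -0.0195  0.1773] F [ 0.1799 -0.1584  0.8701] 0.453545974561844 [ 0.7113  0.7029 -0.0012  0.0011]
scene cartridge_center [340.8 186.1] [341.0192 185.9288] 0.8 [ 0.5827 -0.018   0.15  ]
scene holder [335.5 251.4] [338.1651 249.3409] 0.65 [ 0.58   -0.0119  0.    ]
side cartridge_center [317.3 197.4] [317.1869 200.202 ] 0.92 [ 0.5856 -0.0259  0.15  ]
side holder [319.3 263. ] [319.3536 264.8788] 0.67 [ 0.5847 -0.0236  0.    ]
wrist holder [322.  217.4] [321.2183 215.5571] 0.63 [ 0.5836 -0.0208  0.    ]
tri [ 0.5818 -0.018   0.1535]
tri [ 0.583  -0.0179  0.0008]
```

View pics/a4.png

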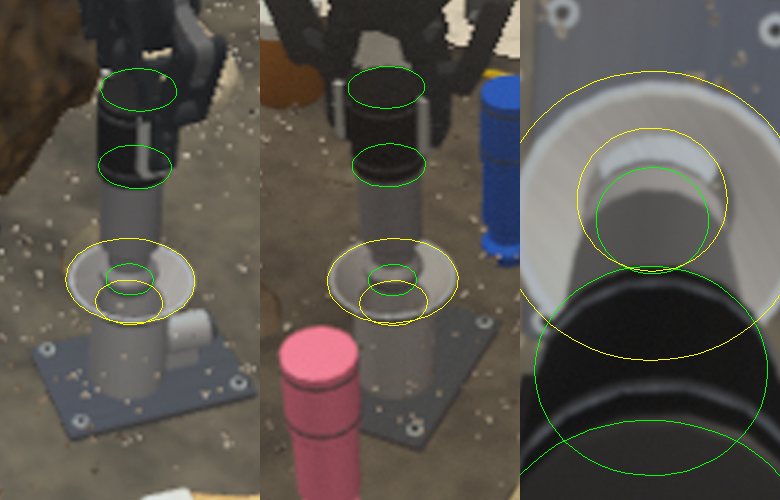

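The cartridge is concentric with the mouth, with its foot at rim height. I lower it gently into the bore.

>>> {"name": "jog_arm", "arguments": {"translation": [[0,0,-10],[0,0,-20],[0,0,-26],[0,0,-32],[0,0,-38],[0,0,-40],[0,0,-40],[0,0,-40]], "turn": [0,0,0,0,0,0,0,0]}}

```text
clock: 6.83
position: [0.5837, -0.0206, 0.1372]
ee_rot: [0.712, 0.703, -0.001, 0.002]
ft_force: [3.9, -4.6, -1.8]
grip_width: 0.457
```

>>> {"name": "jog_arm", "arguments": {"translation": [[1,-1,0],[1,-1,-4],[1,-1,-8],[1,-1,-10],[1,-1,-10],[1,-1,-10]], "turn": [0,0,0,0,0,0]}}

```text
clock: 7.33
position: [0.5844, -0.0213, 0.1268]
ee_rot: [0.712, 0.703, -0.001, 0.002]
ft_force: [-0.3, -1.0, -0.4]
grip_width: 0.452
```

>>> {"name": "jog_arm", "arguments": {"translation": [[0,0,-4],[0,0,-8],[0,0,-12],[0,0,-12]], "turn": [0,0,0,0]}}

```text
clock: 7.67
position: [0.5846, -0.0213, 0.1142]
ee_rot: [0.712, 0.703, -0.001, 0.002]
ft_force: [3.9, -0.5, -3.6]
grip_width: 0.453
```

>>> {"name": "jog_arm", "arguments": {"translation": [[0,0,-3],[0,0,-6],[0,0,-9],[0,0,-12],[0,0,-13],[0,0,-13]], "turn": [0,0,0,0,0,0]}}

```text
clock: 8.17
position: [0.5845, -0.0213, 0.1013]
ee_rot: [0.712, 0.703, -0.001, 0.002]
ft_force: [-1.2, 0.9, 4.9]
grip_width: 0.456
```

```bash
python3 o2.py a5.png .584 -.020 .074
```

```text
8.1667 [ 0.5845 -0.0213  0.1013] F [-1.1843  0.9057  4.8998] 0.45581745148419534 [ 0.7116  0.7026 -0.0009  0.0019]
scene cartridge_center [340.8 222.1] [339.8847 219.4255] 0.95 [ 0.5769 -0.0184  0.074 ]
scene holder [336.7 249. ] [338.1651 249.3409] 0.94 [ 0.5848 -0.0168  0.    ]
side cartridge_center [318.7 230.8] [318.0452 234.2884] 0.7 [ 0.5862 -0.0293  0.074 ]
side holder [318.7 261.8] [319.3536 264.8788] 0.62 [ 0.5869 -0.0262  0.    ]
wrist holder [322.6 239.7] [320.6533 238.0062] 0.69 [ 0.5844 -0.0203  0.    ]
tri [ 0.582  -0.0221  0.0748]
tri [ 0.5838 -0.0181  0.0046]
```

View pics/a5.png

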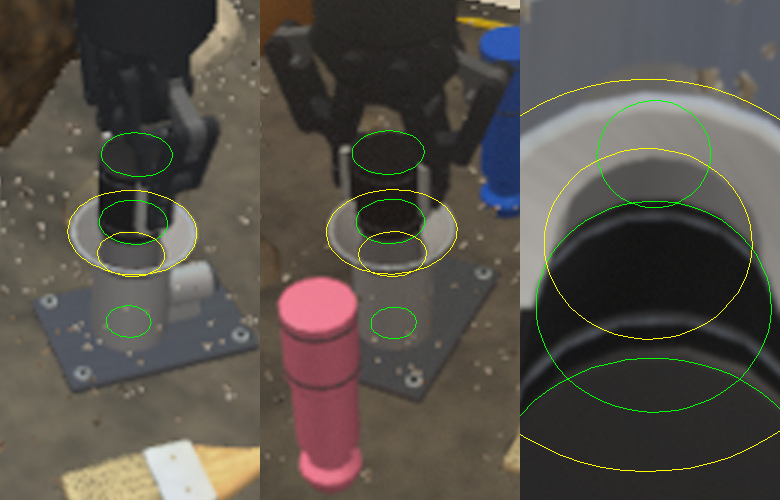

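It is close to home, with the cap underside just above the mouth. I press on to confirm floor contact.

>>> {"name": "jog_arm", "arguments": {"translation": [[0,0,-1],[0,0,-2],[0,0,-3],[0,0,-3]], "turn": [0,0,0,0]}}

```text
clock: 8.95
position: [0.5857, -0.0213, 0.1012]
ee_rot: [0.712, 0.703, 0.0, 0.003]
ft_force: [-6.0, -0.3, 23.3]
grip_width: 0.456
```

Floor contact: 23 N with no further motion, at the predicted height. Release and retreat.

>>> {"name": "jog_arm", "arguments": {"translation": [[0,0,0],[0,0,0],[0,0,0],[0,0,0],[0,0,0],[0,0,0],[0,0,0],[0,0,0]], "turn": [0,0,0,0,0,0,0,0], "grip": 80}}

```text
clock: 9.62
position: [0.5857, -0.0213, 0.101]
ee_rot: [0.712, 0.703, 0.0, 0.003]
ft_force: [0.5, -0.4, 0.0]
grip_width: 0.935
```

>>> {"name": "jog_arm", "arguments": {"translation": [[0,0,10],[0,0,30],[0,0,60],[0,0,95],[0,0,130],[0,0,160],[0,0,160],[0,0,160]], "turn": [0,0,0,0,0,0,0,0]}}

```text
clock: 10.28
position: [0.5865, -0.0213, 0.2637]
ee_rot: [0.712, 0.703, 0.002, 0.004]
ft_force: [-0.5, 0.3, -0.2]
grip_width: 0.936
```

```bash
python3 o2.py a6.png .583 -.019 .074; python3 - <<'E'
from h import *
for n in ["scene","side"]:
    c=snap(n);print(n,[(r["at"],onz(c,r["at"],.066)) for r in manip.pinpoint(c,"square_center")])
E
```

```text
10.2833 [ 0.5865 -0.0213  0.2637] F [-0.4605  0.2735 -0.1905] 0.9361596333747452 [0.7116 0.7026 0.0018 0.0044]
scene cartridge_center [341.2 216.6] [339.6232 219.9126] 0.67 [ 0.59   -0.0255  0.074 ]
scene holder [334.1 250.8] [338.1651 249.3409] 0.79 [ 0.5824 -0.0102  0.    ]
side cartridge_center [316.7 232.5] [318.378  234.7588] 0.6 [ 0.588  -0.0238  0.074 ]
side holder [320.8 263.4] [319.3536 264.8788] 0.64 [ 0.5817 -0.0235  0.    ]
wrist cartridge_center [323.7 211.9] [319.9968 211.9882] 0.82 [ 0.5867 -0.019   0.074 ]
wrist holder [320.3 198. ] [320.2097 197.5927] 0.62 [ 0.583  -0.0194  0.    ]
tri [ 0.5863 -0.0206  0.0774]
tri [ 0.5814 -0.0155  0.0036]
scene [([226.5, 229.6], array([0.64686343, 0.1706157 , 0.066     ]))]
side [([238.7, 301.6], array([0.6480188 , 0.16142246, 0.066     ]))]
```

View pics/a6.png

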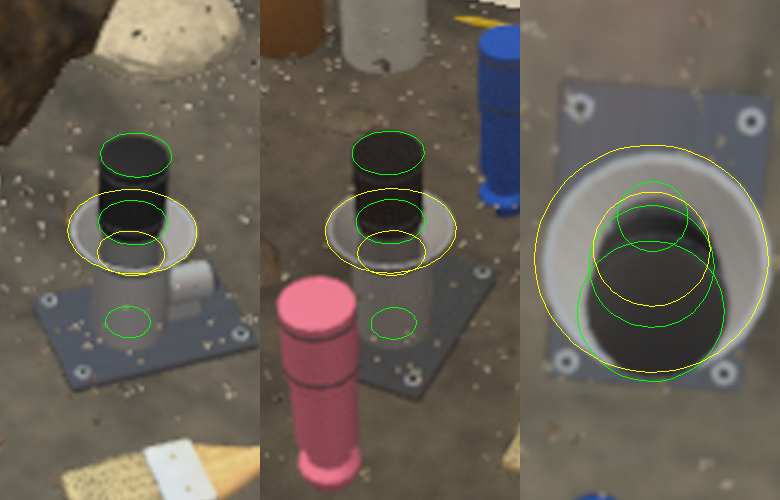

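The cap top sits on the projected home circle in the scene crop (136,155) and the side crop (388,153). The cartridge is upright and free of the gripper, and the square is unmoved within measuring error. Handing in.

```bash
python3 -c "
from workcell import manip
print(manip.hand_in())"
```

```text
the job is handed in; nothing more can be done
None
```

I gripped the waisted black-capped round cartridge by its cap, lowered it foot first into the holder and pushed it down past the ball to the floor. I then released it, raised the arm clear (10.3 s on the clock) and handed the job in.

**Seating:** the push stopped firmly at 23 N with the tool at 0.101 m, the height predicted for home. The last pictures show it upright with its cap top on the projected home outline.

**Ball click:** I could not see the ball. I infer that it sprang into the waist from the depth reached, and because the cartridge stayed down after release.

**Measurements that disagreed:** the network's single-view points scattered by up to about 10 mm. Its combined centre came out at z 0.077 m instead of 0.074 m (allowed 0.069 to 0.078), about 5 to 7 mm from the axis (limit 12 mm). The bore leaves only about 2.5 mm of play and the force stop and outlines agree with each other, so I trusted those.

**Bystanders:** the square cartridge reads within about 8 mm of its starting position, which is within measuring error. The pink and blue look-alikes were not touched.

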